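Clear the drive plate and hold the belt tensioner back

ROBOT

A 6-joint arm with a two-finger parallel gripper is mounted at the origin on a cart in front of the work surface, level with it; the furniture and walls round the work are solid. World frame = base frame: x ahead of the robot, y to its left, z up, the work surface at z = 0. Lengths are in mm, angles in rad, forces in N, time in s.
With the tool pointing down it reaches from about 375 to 825 mm from the base axis. Payload 5.5 kg.
Tool frame: the origin (TCP) lies at the very end of the fingers, on their centre line; the grasp point (between the pads) lies 19 mm behind it (robot.hold_point_z is the distance from the TCP to the grasp point, in mm); z points along the fingers, y is the line along which they close (so a half turn about z gives the same grasp; the last joint's range is limited). The gripper opens to 85 mm and grips with 20 to 120 N. Pads are 22 mm wide; open, the fingers measure 114 mm over their backs; the gripper's body (76 mm by 85 mm) begins 54 mm behind the grasp point. The pads swing forward as they close: fully open they stand 13 mm farther back than shut.
Start: joints at [-1.245, 0.314, -0.047, 1.21, 0, 1.571], TCP at [192.037, -568.434, 231.299] pointing down, gripper open.
Joint ranges: [-2.67, 2.67], [-0.69, 1.73], [-1.03, 1.25], [-2.08, 2.16], [-1.42, 1.45], [-3.14, 3.14]. Speed limits (rad/s): [2.39, 2.39, 3.01, 3.14, 3.14, 3.14].

INTERFACE

Orientations are given as a unit quaternion [w, x, y, z].
In Python, from workcell import robot gives the robot as it stands.
- The arm moves only by the shell command python3 -m crank 'ROWS'. ROWS is text: rows parted by semicolons, each of 5 numbers parted by spaces: the shift along the tool's x, y, z in mm, then the turn about the tool's z in degrees, then the closure, from -1 (fully open) to 1 (shut). A call has 1 to 5 rows; each row is the pose to reach, as a shift and turn from the pose commanded when the call began, along the tool's axes at that moment; what a row does not reach only later rows make up. A row lasts 1/12 s, in which the tool goes at most 41.7 mm and 7.16 degrees, less where a joint would pass 70% of its speed; a pose out of reach is approached as far as the arm can. A call with a gripper value outside its range is refused whole. The fingers move at their own pace and stop on an object; the grip force is fixed at half the most. Time passes only in rows, so rows that repeat a pose let the fingers close. It gives the time, the measured TCP pose, the force, the opening and the grip force at its end, in the units of the state.
- robot.sense(): the state, without advancing time (a new reading comes with each control period).
- robot.snapshot(name): name is "side" or "top"; returns a dict with "image" (480x640x3 uint8, red, green, blue), "mtx" (3x3 intrinsics, pixels), "world_from_camera" (4x4, takes a point from camera to world coordinates). Camera axes: x right, y down, z forward; pixel columns grow to the right and rows downward; lengths in mm; the calibration is good to about 2 mm. A picture is of the moment at which its call begins. There is no depth.
- robot.finish_job(): hands the job in; it is judged then, once.
Trained networks look in a picture, given as the dict that the camera call returned (one of the last four; its "shot" number tells which), for a name from the list of things; names that differ only in an ending like _2 or _b are one class to them, and where a whole thing is asked for, a point or a joint stands for the part that bears it (a point fixed in the world has none). Each returns a list of dicts, best first, with "score" (0 to 1); they miss things now and then, are a little off and sometimes report something else, mostly with a low value. They report only what shows in the picture. A call takes as long as a camera call.
- robot.trace(picture, label): "region" (480x640 bool, what is visible of it) and "xy" ([column, row] in pixels, amid what is visible of it).
The state is a dict: "time": time; "q": joint angles; "joint_vel": joint speeds; "effort": joint torques, N m; "tool_pos": TCP position; "ee_rot": TCP orientation; "force": force on the tool from outside, world axes, zero at the start; "moment": the same for the moment, N m; "grip_width": finger opening in mm; "grip_force": force on a finger pad.
Only numpy, scipy, OpenCV 4.12 (cv2) and the standard library are available. Lean on these libraries where they do the work, as an engineer would, in place of code of your own. Each camera call takes 0.05 s, during which the arm holds its last target. There are 200 camera calls.

TASK

A new belt is about to go on this small belt drive. Take the wooden scraper block, sweep all five steel chips off the drive plate onto the bench with it (not with the fingers), then, with the block still in the gripper, push the black post of the sprung blue tensioner arm back until the brass pawl has clicked in behind its tooth and the red pointer stands over the green mark, short of the back stop. Finish while holding the arm there with the block, so that the spring pushes on the block and not on the pawl, and leave the grease tin, mug and tape roll where they are.

Things in the scene. Friction and masses are not known exactly. Their poses are not given: they have to be found in the camera images.
- drive_plate: Grey machine plate fixed on the bench, 200 x 185 x 15 mm. Origin on its underside; in its own frame it reaches from x = -100 (edge towards the robot) to 100 and y = -85 to 100 mm, top at z = 15 mm. Its near part (x -100 to -10) is bare but for arm and chips. Two pulleys, up to 63 mm over the bench, stand at x = 72, y = 81 and -60 mm.
- pawl_guide (a point): Centre of the pawl's guide on the plate, on the plate's top: steel, 36 mm (x) by 60 mm (y), 27 mm high, its black ball knob 55 mm over the plate's underside. Keep clear of it.
- green_mark (a point): Middle of the green mark on the plate's top, 116 mm from the pivot axis: an arc 20 mm deep and 29 mm along the pointer's way. Seen from above, the pointer at the arm's near end must stand over it.
- pivot (a point): Point on the plate's top on the tensioner's upright pivot axis, at x = 30, y = 15 mm in the plate's frame; axes as the plate's. With the arm at rest all of it stays at y = 14 mm or more over the near part of the plate (x -100 to -10 mm); the chips lie there between y = -78 and -24, x = -84 and -14 mm. The hub, guide and stop pins stand at x = 0 or more.
- tensioner (a joint): Angle of the blue sprung arm, rad: 0 at rest, growing as its post is pushed to the plate's -y (counter-clockwise from above); back stop 0.90. Spring torque 0.48 + 0.8 x angle N m: 5 N at the post at rest, 11 N at the green mark. The pawl snaps in behind the tooth at about 0.5; then the arm can return only to 0.48, onto the pawl. Pointer over the green mark: 0.55 to 0.80.
- tensioner_post (a point): Centre of the top of the black rubber post, 22 mm thick, upright near the arm's free end, 95 mm from the pivot axis, from 33 to 51 mm over the bench; the dog-legged blue arm below it spans 21 to 33 mm. At joint value q it stands at pivot + 95 mm x (-cos(q - 0.5), -sin(q - 0.5)) in the plate's frame. The block pushes on its +y side.
- pawl (a joint): Travel of the brass pawl slider in m, 0 with its nose fully in; the passing tooth lifts it to about 0.006 and then it snaps back to 0. It works by itself: nothing need touch it.
- scraper: Wooden scraper block with a black sole, standing upright on the bench beside the plate's -y edge. Origin at the centre of its underside, z up. Foot 92 mm (its x) x 28 mm (its y), 28 mm high; on it a grip rib 70 x 22 mm, from 28 to 76 mm above the sole, to be gripped across its 22 mm (along its y). 0.13 to 0.25 kg.
- scraper_top (a point): Centre of the top of the scraper's grip rib, 76 mm above its sole.
- chip_0: One of five loose broken dark (blued) steel chips, a curl about 16 mm across and 5 mm thick, lying on the bare part of the drive plate. Origin at the middle of the curl, on its underside when it lies flat.
- chip_1: One of five loose broken dark (blued) steel chips, a curl about 16 mm across and 5 mm thick, lying on the bare part of the drive plate. Origin at the middle of the curl, on its underside when it lies flat.
- chip_2: One of five loose broken dark (blued) steel chips, a curl about 16 mm across and 5 mm thick, lying on the bare part of the drive plate. Origin at the middle of the curl, on its underside when it lies flat.
- chip_3: One of five loose broken dark (blued) steel chips, a curl about 16 mm across and 5 mm thick, lying on the bare part of the drive plate. Origin at the middle of the curl, on its underside when it lies flat.
- chip_4: One of five loose broken dark (blued) steel chips, a curl about 16 mm across and 5 mm thick, lying on the bare part of the drive plate. Origin at the middle of the curl, on its underside when it lies flat.
- grease_tin: Bystander: tin with a blue label, 76 mm across, 58 mm high. Origin at the centre of its underside.
- mug: Bystander: white mug, 81 mm across, 61 mm high, handle to its -y. Origin under its centre (handle included).
- tape_roll: Bystander: black roll of tape lying flat, 58 mm across, 19 mm high. Origin at the centre of its underside.

How it is judged:
By the outcome, as a careful person would: the job done as asked, in the order asked, and still so for the second after the job is handed in, while the arm keeps its last pose, push and grip.
It also fails if it takes over 42 s, if anything falls off the work surface, if the arm or the gripper's body presses on something with over 40 N, if the wrist force passes 120 N, or if a joint passes its speed limit or range.

## Working session

There is one attempt and no reset: what is moved stays moved. The work goes in short steps, Python scripts to look and compute and a shell command to move; the robot and the scene stay as the last step left them, time stands still between calls to the robot, and variables do not carry over. Pictures are saved under pics/ and viewed, at most 10 in all, crops included, and the job is handed in when it is done.

```bash
ls; mkdir -p pics; cat > h.py <<'E'
import numpy as np, cv2
from workcell import robot
def ray(p,uv):
    K=p["mtx"];T=np.array(p["world_from_camera"])
    d=T[:3,:3]@np.linalg.inv(K)@np.array([uv[0],uv[1],1.]);return T[:3,3],d
def atz(p,uv,z):
    o,d=ray(p,uv);return o+d*(z-o[2])/d[2]
def proj(p,X):
    T=np.linalg.inv(np.array(p["world_from_camera"]));c=T[:3,:3]@np.array(X)+T[:3,3];u=np.array(p["mtx"])@c;return u[:2]/u[2]
def save(p,n): cv2.imwrite(f"pics/{n}.png",cv2.cvtColor(p["image"],cv2.COLOR_RGB2BGR))
E
python3 - <<'E'
from h import *
np.set_printoptions(precision=1,suppress=True)
s=robot.sense();print(s)
P={n:robot.snapshot(n) for n in("top","side")}
for n,p in P.items():
    save(p,n+"0");print(n,np.array(p["world_from_camera"]))
Z=dict(drive_plate=15,green_mark=15,pawl=30,tensioner_post=51,scraper=40,scraper_top=76,chip_0=17,grease_tin=58,mug=61,tape_roll=19,tensioner=30)
for l,z in Z.items():
    for n,p in P.items():
        for r in robot.trace(p,l)[:6]:
            m=np.argwhere(r["region"]);print(l,n,round(r["score"],2),np.array(r["xy"]),atz(p,r["xy"],z)[:2],m.min(0)[::-1],m.max(0)[::-1])
E
```

```text
pics
{'time': 0.0, 'q': array([-1.2,  0.3, -0. ,  1.2, -0. ,  1.6]), 'joint_vel': array([-0.,  0., -0.,  0., -0.,  0.]), 'effort': array([ -0., -54.,  34.,   0.,  -0.,   0.]), 'tool_pos': array([ 191.8, -567.9,  230.4]), 'ee_rot': array([-0. ,  1. ,  0.2, -0. ]), 'force': array([0.2, 0.5, 0.6]), 'moment': array([ 0., -0., -0.]), 'grip_force': 0.0, 'grip_width': 85.35093779959465}
top [[  0.   -1.    0.1 534.4]
 [ -1.   -0.   -0.  218.1]
 [  0.   -0.1  -1.  925.6]
 [  0.    0.    0.    1. ]]
side [[   1.    -0.2    0.2  459.5]
 [  -0.3   -0.6    0.7 -399.1]
 [  -0.    -0.7   -0.7  645.8]
 [   0.     0.     0.     1. ]]
drive_plate top 0.9 [254.  265.9] [584.1 312.8] [183 195] [326 342]
drive_plate side 0.69 [294.2 237.5] [581.8 306.5] [241 196] [341 271]
green_mark top 0.36 [256.8 267.1] [582.2 308.2] [185 195] [326 341]
green_mark side 0.65 [294.4 236.6] [582.8 309.1] [241 195] [342 272]
pawl top 0.64 [283.4 259.9] [593.4 264.6] [273 251] [299 266]
tensioner_post top 0.89 [240.7 250.3] [606.3 330.3] [203 219] [272 300]
tensioner_post side 0.87 [303.9 226.1] [601.1 294.9] [263 201] [3
[... 556 characters left out ...]
0.7 164.2] [742.5 222.6] [287 136] [333 190]
grease_tin side 0.96 [384.7 243.2] [736.1 196.1] [365 222] [403 266]
mug top 0.83 [393.2 163.9] [743.8  93.3] [364 137] [432 190]
mug side 0.57 [403.2 286.2] [726.1  81.7] [386 262] [420 312]
mug side 0.3 [336.1 280.8] [618.9 124.3] [310 263] [353 300]
tape_roll top 0.61 [414.8 251.3] [610.3  52.6] [390 234] [425 268]
tape_roll top 0.16 [283.2 289.1] [547.1 264.7] [280 288] [288 294]
tape_roll side 0.84 [339.5 319.2] [610.8  74. ] [324 311] [356 343]
tape_roll side 0.58 [384.7 243.6] [754.1 234.4] [365 220] [405 266]
tensioner top 0.6 [241.4 251.6] [605.9 331.8] [204 219] [272 298]
tensioner side 0.9 [302.5 224.6] [604.4 325. ] [262 202] [323 239]
```

```bash
python3 - <<'E'
import cv2
a=cv2.imread("pics/top0.png")[180:360,170:440];cv2.imwrite("pics/topc.png",cv2.resize(a,None,fx=2.95,fy=2.95,interpolation=cv2.INTER_CUBIC))
a=cv2.imread("pics/side0.png")[180:360,220:440];cv2.imwrite("pics/sidec.png",cv2.resize(a,None,fx=3.3,fy=3.3,interpolation=cv2.INTER_CUBIC))
E
```

```text
(no output)
```

View pics/topc.png

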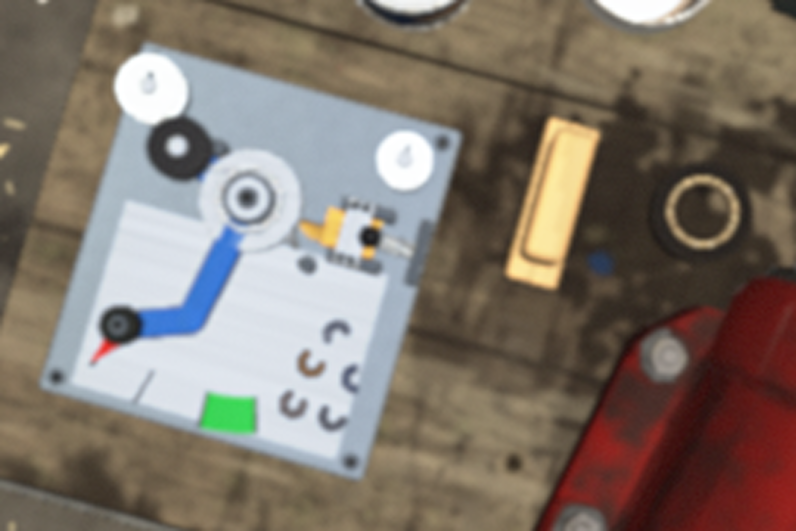

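View pics/sidec.png

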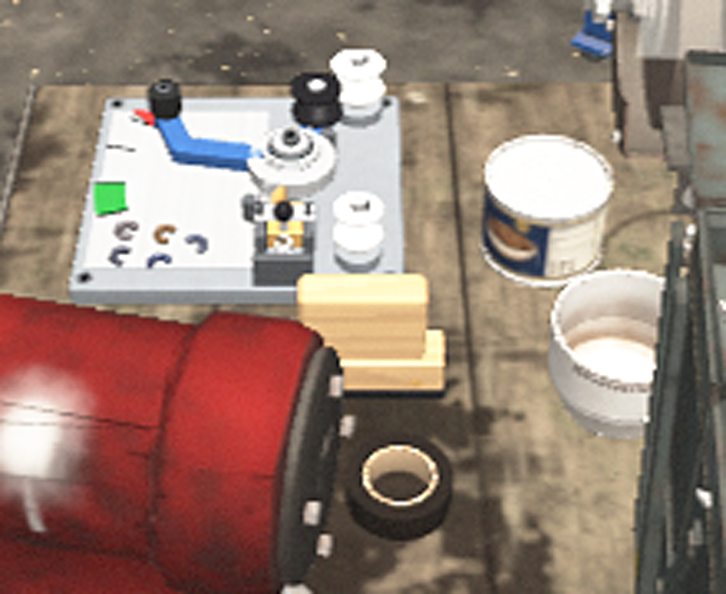

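The pictures show the plate turned about −15°. Its corners in the top crop are at (40,387), (362,478), (462,131) and (145,45). The five chips are at about (336,330), (311,363), (350,377), (292,404) and (332,417), and the green mark is at (229,414). The scraper stands at about (552,203), upright and roughly parallel to the plate. Next I'll fit poses.

```bash
cat > m1.py <<'E'
from h import *
from scipy.optimize import least_squares, minimize
np.set_printoptions(precision=1,suppress=True)
t=robot.snapshot("top");s=robot.snapshot("side")
tc=lambda u:np.array(u)/2.95+[170,180]
sc=lambda u:np.array(u)/3.3+[220,180]
C=np.array([[-100,100],[-100,-85],[100,-85],[100,100]])
ot=tc([[40,387],[362,478],[462,131],[145,45]]);os_=sc([[105,98],[72,290],[403,290],[398,97]])
def W(v,c,z): 
    R=np.array([[np.cos(v[2]),-np.sin(v[2])],[np.sin(v[2]),np.cos(v[2])]]);return np.array([*(R@np.array(c)+v[:2]),z])
for use in(1,2):
    f=lambda v:np.concatenate([proj(t,W(v,c,15))-o for c,o in zip(C,ot)]+([proj(s,W(v,c,15))-o for c,o in zip(C,os_)] if use==2 else []))
    r=least_squares(f,[585,310,-.27],x_scale=[10,10,.1]);print("plate",r.x[:2],np.degrees(r.x[2]),r.fun)
    if use==1: pv=r.x
inv=lambda v,p:np.array([[np.cos(v[2]),np.sin(v[2])],[-np.sin(v[2]),np.cos(v[2])]])@(np.array(p)[:2]-v[:2])
for c in tc([[336,330],[311,363],[350,377],[292,404],[332,417]]): print("chip plate",inv(pv,atz(t,c,17)))
print("green",inv(pv,atz(t,tc([229,414]),15)), "post",inv(pv,atz(t,tc([120,325]),51)),"exp",np.array([30,15])+95*np.array([-np.cos(.5),np.sin(.5)]))
print("post px", proj(t,W(pv,np.array([30,15])+95*np.array([-np.cos(.5),np.sin(.5)]),51)),tc([120,325]))
def hull(p,v):
    m=np.zeros((480,640),np.uint8)
    for hx,hy,z0,z1 in((46,14,0,28),(35,11,28,76)):
        q=np.array([proj(p,W(v,(a*hx,b*hy),z)) for a in(-1,1) for b in(-1,1) for z in(z0,z1)])
        cv2.fillConvexPoly(m,cv2.convexHull(np.round(q*16).astype(np.int32)),1,shift=4)
    return m>0
reg=max(robot.trace(t,"scraper"),key=lambda r:r["score"])["region"]
rs=max(robot.trace(s,"scraper"),key=lambda r:r["score"])["region"]
# also colour mask
hsv=cv2.cvtColor(t["image"],cv2.COLOR_RGB2HSV);b=np.zeros_like(reg);b[215:282,336:378]=1
col=b&(hsv[...,2]>170);print(reg.sum(),col.sum())
for m in(reg,col):
    f=lambda v:-(hull(t,v)&m).sum()/(hull(t,v)|m).sum()
    best=min((minimize(f,[x,y,a],method="Nelder-Mead",options=dict(initial_simplex=[[x,y,a],[x+8,y,a],[x,y+8,a],[x,y,a+.1]])) for x in(600,610,620) for y in(145,155) for a in(-.2,-.3)),key=lambda r:r.fun)
    v=best.x;h=hull(s,v);print("scr",v[:2],np.degrees(v[2]),best.fun,"plate frame",inv(pv,v),"side: seen in hull",(h&rs).sum()/rs.sum(), np.argwhere(h).min(0)[::-1],np.argwhere(h).max(0)[::-1])
E
python3 m1.py; nproc
```

```text
plate [579.4 303. ] -15.177775947731345 [-0.8  0.6  0.8  1.3  0.6 -0.3 -0.6 -1.7]
plate [579.8 302.9] -15.194440414352995 [-0.7  0.3  0.9  1.1  0.7 -0.6 -0.5 -2.  -0.5 -0.4 -1.9  0.3  1.  -0.
  0.  -0.6]
chip plate [-25.2 -47.6]
chip plate [-46.1 -39.4]
chip plate [-47.6 -62. ]
chip plate [-70.2 -35.6]
chip plate [-71.1 -58.5]
green [-84.8  -4. ] post [-53.3  60.5] exp [-53.4  60.5]
post px [210.7 290.2] [210.7 290.2]
1043 975
scr [613.9 147. ] -15.690352378452276 -0.9320822162645219 plate frame [  74.  -141.5] side: seen in hull 1.0 [304 262] [355 301]
scr [612.4 147.6] -16.297908269674227 -0.8767985611510791 plate frame [  72.5 -141.3] side: seen in hull 0.9992548435171386 [303 262] [354 301]
4
```

```bash
cat >> h.py <<'E'
from scipy.spatial.transform import Rotation as Ro
PV=np.array([579.5,303.,np.radians(-15.2)])
def pl(x,y): c,s=np.cos(PV[2]),np.sin(PV[2]);return np.array([PV[0]+c*x-s*y,PV[1]+s*x+c*y])
def rot(): q=robot.sense()["ee_rot"];return Ro.from_quat([*q[1:],q[0]])
def rel(X,yawy):
    """shift in tool axes to world X, and turn bringing tool y to world heading yawy (deg, mod 180)"""
    R=rot().as_matrix();d=R.T@(np.array(X)-robot.sense()["tool_pos"])
    cur=np.degrees(np.arctan2(R[1,1],R[0,1]));t=-(yawy-cur);t=(t+90)%180-90
    s=robot.sense();print("shift",d.round(1),"turn",round(t,1),"cur",cur.round(1),"q",s["q"].round(2),"t",s["time"],"tcp",s["tool_pos"].round(1),"F",s["force"].round(1),"tilt",R[:,2].round(3),"w",round(s["grip_width"],1),"gf",round(s["grip_force"],1))
E
python3 -c "
from h import *
rel([613,147.3,150],90-15.7);print(rot().as_matrix().round(3))"
```

```text
shift [ 627.9 -543.4   81.3] turn 34.4 cur -71.3 q [-1.25  0.31 -0.05  1.21 -0.    1.57] t 1.4 tcp [ 192.  -568.5  231.3] F [-0.6  0.5 -0.7] tilt [-0. -0. -1.] w 85.2 gf 0.0
[[ 0.947  0.32  -0.   ]
 [ 0.32  -0.947 -0.   ]
 [-0.     0.    -1.   ]]
```

```bash
python3 -m crank '29.5 -25.5 3 -7 -1;59 -51 6 -14 -1;88.5 -76.5 9 -21 -1;118 -102 12 -28 -1;147.6 -127.4 15 -35 -1' && python3 -m crank '39 -4 3 -7 -1;78 -8 6 -14 -1;116 -12 9 -21 -1;155 -16 12 -28 -1;194 -20 15 -35 -1' && python3 -c "
from h import *
rel([613,147.3,150],74.3)"
```

```text
time: 1.82
tool_pos: [291.6, -399.0, 216.2]
ee_rot: [0.0, 0.891, 0.454, 0.0]
force: [0.8, 0.2, -0.3]
grip_width: 85.4
grip_force: 0.0
time: 2.23
tool_pos: [390.6, -230.7, 201.5]
ee_rot: [0.0, 0.713, 0.701, 0.0]
force: [0.7, 0.2, -0.9]
grip_width: 85.5
grip_force: 0.0
shift [381.9 215.7  51.5] turn -75.3 cur -1.0 q [-0.53  0.05 -0.43  1.08  0.    1.05] t 2.2333 tcp [ 390.6 -230.7  201.5] F [ 0.7  0.2 -0.9] tilt [ 0.001 -0.    -1.   ] w 85.5 gf 0.0
```

```bash
python3 -m crank '34 19 3 -7 -1;68 38 6 -14 -1;102 57 9 -21 -1;136 76 12 -28 -1;170 95 15 -35 -1' && python3 -m crank '17 35 3 -7 -1;34 70 6 -14 -1;51 105 9 -21 -1;68 140 12 -28 -1;85 175.6 15 -35 -1' && python3 - <<'E'
from h import *
rel([613,147.3,150],74.3)
s=robot.snapshot("side");save(s,"s1")
r=robot.trace(s,"scraper");print([(x["score"],x["xy"],np.argwhere(x["region"]).min(0)[::-1],np.argwhere(x["region"]).max(0)[::-1]) for x in r])
a=s["image"][200:340,240:420,::-1];cv2.imwrite("pics/s1c.png",cv2.resize(a,None,fx=4,fy=4,interpolation=cv2.INTER_CUBIC))
E
```

```text
time: 2.65
tool_pos: [489.6, -62.7, 186.5]
ee_rot: [0.0, 0.469, 0.883, 0.0]
force: [0.5, -2.0, 0.4]
grip_width: 85.2
grip_force: 0.0
time: 3.07
tool_pos: [588.5, 105.4, 171.2]
ee_rot: [0.0, 0.182, 0.983, -0.0]
force: [0.9, -0.4, 0.1]
grip_width: 85.3
grip_force: 0.0
shift [-7.8 47.9 21.3] turn -5.3 cur 69.0 q [ 0.18  0.34 -0.15  1.08 -0.    0.54] t 3.0667 tcp [588.5 105.4 171.2] F [ 0.9 -0.4  0.1] tilt [ 0. -0. -1.] w 85.3 gf 0.0
[(0.85, [335.6, 281.9], array([310, 263]), array([354, 300]))]
```

View pics/s1c.png

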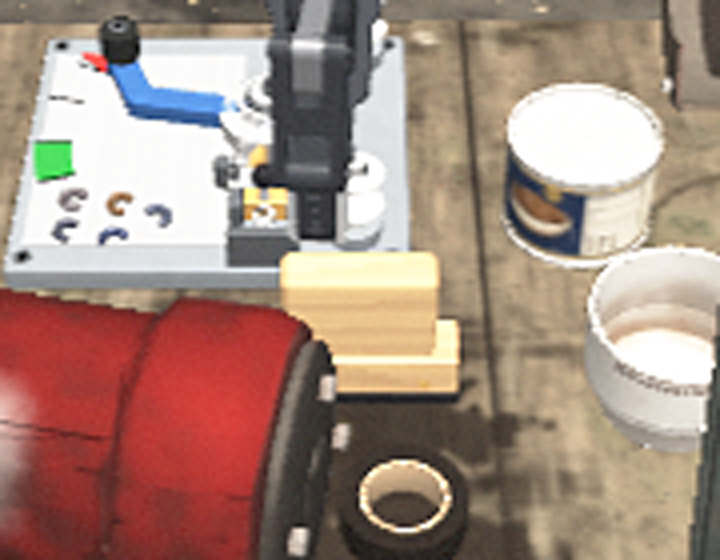

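The pads are above the pawl side and not yet over the scraper. The five chips are at about (72,198), (120,202), (158,213), (65,230) and (113,236). The red object at (150,430) didn't move with the arm, so it's a fixed obstacle and I need to locate it.

```bash
python3 - <<'E'
import cv2,numpy as np
a=cv2.imread("pics/top0.png");b=cv2.imread("pics/s1.png")
cv2.imwrite("pics/both.png",np.hstack([cv2.resize(a,(400,300)),cv2.resize(b,(400,300))]))
cv2.imwrite("pics/both.png",np.hstack([a[180:480,240:640],b[180:480,100:500]]))
E
```

```text
(no output)
```

View pics/both.png

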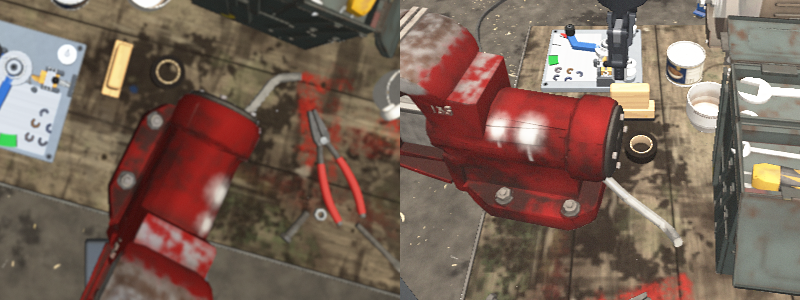

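The red object is a bench vise. Its flange edge runs from about (385,288) to (350,410) in the top image, beside and nearer to the robot than the tape roll. It stays clear of the sweep. Now the grasp.

```bash
python3 -m crank '-4 24 10 -3 -0.2;-7.8 47.9 21 -5.2 -0.2;-7.8 47.9 50 -5.2 -0.2;-7.8 47.9 50 -5.2 -0.2' && python3 - <<'E'
from h import *
rel([613,147.3,36],74.4)
E
```

```text
time: 3.5
tool_pos: [609.9, 145.2, 116.5]
ee_rot: [-0.003, 0.14, 0.99, -0.001]
force: [-0.9, -1.2, -1.6]
grip_width: 51.3
grip_force: 0.0
shift [-2.8  3.1 80.5] turn -0.5 cur 73.9 q [ 0.23  0.43 -0.14  1.   -0.    0.51] t 3.5 tcp [609.9 145.2 116.5] F [-0.9 -1.2 -1.6] tilt [-0.006 -0.002 -1.   ] w 51.3 gf 0.0
```

```bash
python3 -m crank '0 0 0 0 -0.2;0 0 0 0 -0.2;0 0 0 0 -0.2' && python3 - <<'E'
from h import *
rel([613,147.3,36],74.4)
E
```

```text
time: 3.75
tool_pos: [613.2, 144.7, 123.0]
ee_rot: [0.001, 0.141, 0.99, 0.0]
force: [-0.7, -0.1, 0.3]
grip_width: 51.2
grip_force: 0.0
shift [ 1.1  2.4 87. ] turn -0.6 cur 73.8 q [ 0.23  0.43 -0.14  1.01 -0.    0.51] t 3.75 tcp [613.2 144.7 123. ] F [-0.7 -0.1  0.3] tilt [ 0.002  0.    -1.   ] w 51.2 gf 0.0
```

```bash
python3 -m crank '1 1.5 25 -0.6 -0.2;1 2 50 -0.6 -0.2;1 2.4 70 -0.6 -0.2;1 2.4 82 -0.6 -0.2;1 2.4 86 -0.6 -0.2' && python3 -m crank '0 0 0 0 0.2;0 0 0 0 0.5;0 0 0 0 1;0 0 0 0 1;0 0 0 0 1' && python3 -m crank '0 0 0 0 1;0 0 0 0 1;0 0 0 0 1' && python3 - <<'E'
from h import *
rel([613,147.3,36],74.4)
E
```

```text
time: 4.17
tool_pos: [611.5, 147.2, 34.4]
ee_rot: [-0.001, 0.136, 0.991, -0.0]
force: [-0.4, 0.2, -0.8]
grip_width: 51.4
grip_force: 0.0
time: 4.58
tool_pos: [613.6, 148.1, 37.0]
ee_rot: [0.001, 0.135, 0.991, 0.0]
force: [-0.0, -0.0, 6.3]
grip_width: 21.4
grip_force: 59.7
time: 4.83
tool_pos: [613.6, 148.0, 37.0]
ee_rot: [0.001, 0.135, 0.991, 0.0]
force: [0.1, -0.3, 5.6]
grip_width: 21.3
grip_force: 59.7
shift [ 0.4 -0.9  1. ] turn 0.1 cur 74.5 q [ 0.24  0.5  -0.23  0.83 -0.    0.51] t 4.8333 tcp [613.6 148.   37. ] F [ 0.1 -0.3  5.6] tilt [ 0.003  0.    -1.   ] w 21.3 gf 59.7
```

```bash
python3 -m crank '0 0 -15 0 1;0 0 -40 0 1;0 0 -65 0 1;0 0 -75 0 1;0 0 -75 0 1' && python3 - <<'E'
from h import *
rel([*pl(-51,-4),110],74.8)
t=robot.snapshot("side");save(t,"s2");a=t["image"][180:340,240:440,::-1];cv2.imwrite("pics/s2c.png",cv2.resize(a,None,fx=3.5,fy=3.5,interpolation=cv2.INTER_CUBIC))
E
```

```text
time: 5.25
tool_pos: [614.5, 148.4, 113.4]
ee_rot: [0.003, 0.135, 0.991, 0.001]
force: [0.4, 0.2, -2.3]
grip_width: 21.1
grip_force: 58.9
shift [126.1 135.3   3.1] turn -0.3 cur 74.5 q [ 0.24  0.44 -0.15  0.98  0.    0.51] t 5.25 tcp [614.5 148.4 113.4] F [ 0.4  0.2 -2.3] tilt [ 0.005  0.001 -1.   ] w 21.1 gf 58.9
```

View pics/s2c.png

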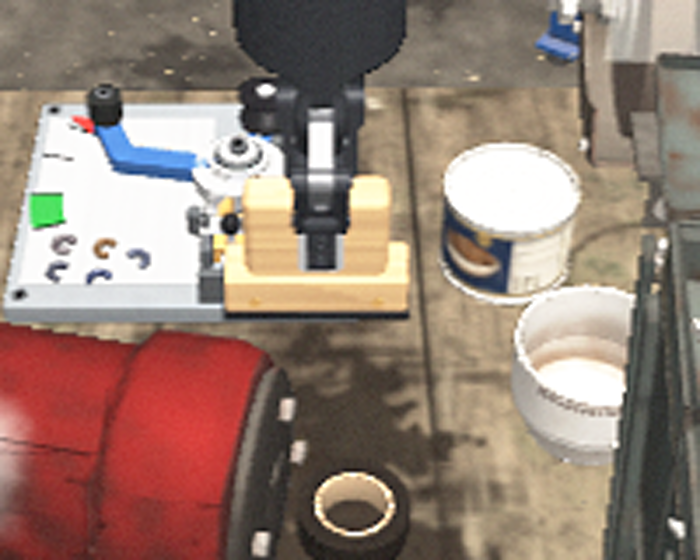

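The block is held level and centred in the pads at about (320,240). Carrying it over to the start of the sweep.

```bash
python3 -m crank '15 15 0 -0.3 1;42 45 0 -0.3 1;75 81 0 -0.3 1;108 115 0 -0.3 1;126 135 3 -0.3 1' && python3 -m crank '0 0 0 0 1;0 0 0 0 1;0 0 0 0 1' && python3 - <<'E'
from h import *
rel([*pl(-51,-4),53],74.8)
E
```

```text
time: 5.72
tool_pos: [525.1, 312.5, 105.6]
ee_rot: [-0.001, 0.133, 0.991, -0.001]
force: [0.7, 0.8, -1.7]
grip_width: 21.6
grip_force: 59.0
time: 5.97
tool_pos: [526.1, 311.1, 105.7]
ee_rot: [-0.001, 0.132, 0.991, -0.001]
force: [-0.7, -0.5, -2.2]
grip_width: 21.0
grip_force: 59.2
shift [-2.7  2.3 52.7] turn 0.0 cur 74.8 q [ 0.53  0.41 -0.2   0.96 -0.    0.8 ] t 5.9667 tcp [526.1 311.1 105.7] F [-0.7 -0.5 -2.2] tilt [-0.002 -0.002 -1.   ] w 21.0 gf 59.2
```

```bash
python3 -m crank '-2.7 0 12 0 1;-2.7 0 28 0 1;-2.7 0 42 0 1;-2.7 0 48 0 1;-2.7 0 48 0 1' && python3 -m crank '0 0 0 0 1;0 0 2 0 1;0 0 3 0 1;0 0 4 0 1;0 0 4 0 1' && python3 - <<'E'
from h import *
rel([*pl(-51,-6),53],74.8)
t=robot.snapshot("side");save(t,"s3");a=t["image"][180:320,220:400,::-1];cv2.imwrite("pics/s3c.png",cv2.resize(a,None,fx=4,fy=4,interpolation=cv2.INTER_CUBIC))
E
```

```text
time: 6.38
tool_pos: [528.8, 308.7, 56.6]
ee_rot: [-0.002, 0.134, 0.991, -0.001]
force: [0.3, 0.5, -2.5]
grip_width: 21.3
grip_force: 59.4
time: 6.8
tool_pos: [529.9, 311.1, 55.6]
ee_rot: [0.0, 0.133, 0.991, 0.0]
force: [0.0, 0.2, -1.7]
grip_width: 21.1
grip_force: 59.4
shift [ 1.  -0.8  2.6] turn -0.0 cur 74.8 q [ 0.53  0.46 -0.25  0.86 -0.    0.8 ] t 6.8 tcp [529.9 311.1  55.6] F [ 0.   0.2 -1.7] tilt [ 0.001  0.    -1.   ] w 21.1 gf 59.4
```

View pics/s3c.png

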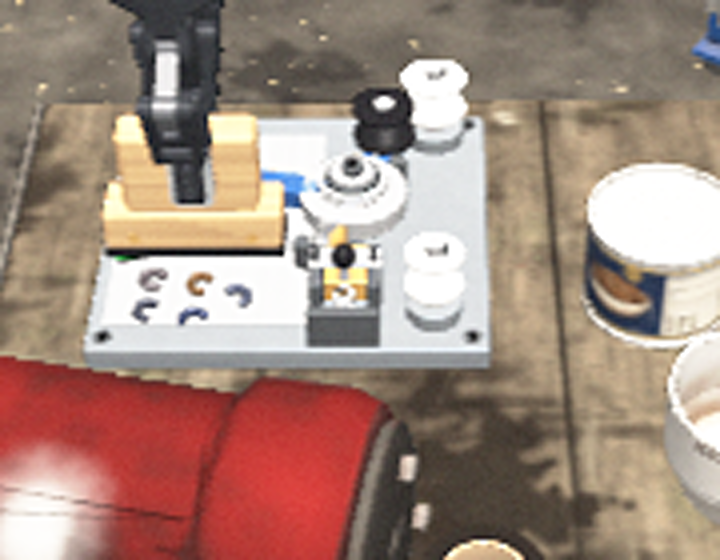

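The block is on the +y side of all five chips, with its sole a few mm over the plate and spanning their x range. The rightmost chip is at (237,295) and the block's right end is at 283.

```bash
python3 -m crank '0 0 1.5 0 1;0 0 3 0 1;0 0 3 0 1;0 0 3 0 1' && python3 -c "
from h import *
rel([*pl(-51,-100),53],74.8)"
```

```text
time: 7.18
tool_pos: [529.5, 310.9, 52.2]
ee_rot: [-0.0, 0.132, 0.991, -0.0]
force: [0.1, 0.3, -1.7]
grip_width: 21.5
grip_force: 59.4
shift [  0.6 -94.6  -0.8] turn -0.0 cur 74.8 q [ 0.53  0.46 -0.26  0.85 -0.    0.8 ] t 7.1833 tcp [529.5 310.9  52.2] F [ 0.1  0.3 -1.7] tilt [-0. -0. -1.] w 21.5 gf 59.4
```

```bash
python3 -m crank '0 -5 0 0 1;0 -13 0 0 1;0 -21 0 0 1;0 -29 0 0 1;0 -37 0 0 1' && python3 -m crank '0 -8 0 0 1;0 -16 0 0 1;0 -24 0 0 1;0 -32 0 0 1;0 -38 0 0 1' && python3 - <<'E'
from h import *
rel([*pl(-51,-105),53],74.8)
t=robot.snapshot("side");save(t,"s4");a=t["image"][180:320,220:400,::-1];b=robot.snapshot("top")["image"][230:370,220:400,::-1];cv2.imwrite("pics/s4c.png",cv2.resize(np.hstack([a,b]),(800,311),interpolation=cv2.INTER_CUBIC))
E
```

```text
time: 7.6
tool_pos: [519.5, 274.1, 52.3]
ee_rot: [-0.0, 0.133, 0.991, -0.0]
force: [-0.5, 0.6, -1.8]
grip_width: 21.6
grip_force: 59.3
time: 8.02
tool_pos: [509.6, 237.5, 52.3]
ee_rot: [-0.0, 0.133, 0.991, -0.0]
force: [1.0, 1.0, -1.4]
grip_width: 21.5
grip_force: 59.3
shift [  0.7 -23.4  -0.7] turn -0.1 cur 74.7 q [ 0.44  0.38 -0.39  0.8  -0.    0.7 ] t 8.0167 tcp [509.6 237.5  52.3] F [ 1.   1.  -1.4] tilt [-0. -0. -1.] w 21.5 gf 59.3
```

View pics/s4c.png

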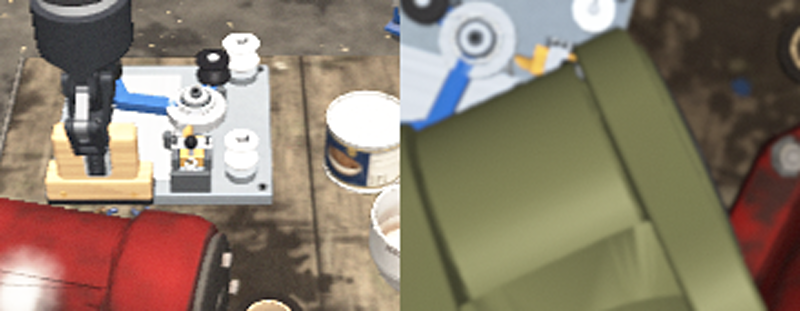

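The block's front face is now past the plate edge, and chips show on the bench at about (115,211). I'll push a little further so none is left hanging, then lift and go back.

```bash
python3 -m crank '0 -7 0 0 1;0 -14 0 0 1;0 -20 0 0 1;0 -20 0 0 1' && python3 -m crank '0 0 -10 0 1;0 0 -35 0 1;0 0 -60 0 1;0 0 -60 0 1' && python3 - <<'E'
from h import *
print(robot.sense()["effort"].round(1))
rel([*pl(-60,100),115],74.8)
E
```

```text
time: 8.45
tool_pos: [504.0, 218.0, 52.1]
ee_rot: [-0.0, 0.133, 0.991, -0.0]
force: [-0.1, 0.6, -1.3]
grip_width: 21.2
grip_force: 59.4
time: 8.78
tool_pos: [508.0, 220.9, 117.7]
ee_rot: [0.003, 0.132, 0.991, 0.002]
force: [0.7, 0.9, -0.3]
grip_width: 21.1
grip_force: 59.5
[ -0.1 -47.9  28.4   1.7  -0.   -0. ]
shift [ 12.6 198.    3.7] turn -0.0 cur 74.8 q [ 0.41  0.29 -0.34  0.93  0.    0.68] t 8.7833 tcp [508.  220.9 117.7] F [ 0.7  0.9 -0.3] tilt [ 0.007  0.003 -1.   ] w 21.1 gf 59.5
```

```bash
python3 -m crank '3 25 0 0 1;6 62 0 0 1;9 102 0 0 1;12 143 0 0 1;12.6 175 0 0 1' && python3 -m crank '0 15 0 0 1;0 23 0 0 1;0 23 0 0 1;0 23 0 0 1' && python3 - <<'E'
from h import *
np.set_printoptions(precision=1,suppress=True)
rel([*pl(-60,100),73],74.8)
t=robot.snapshot("side");u=robot.snapshot("top")
c,s=np.cos(PV[2]),np.sin(PV[2])
for n,p in(("side",t),("top",u)):
    for r in robot.trace(p,"chip_0"):
        for z in(2,17):
            w=atz(p,r["xy"],z)[:2]-PV[:2];print(n,round(r["score"],2),r["xy"],z,"plate",np.array([c*w[0]+s*w[1],-s*w[0]+c*w[1]]))
a=t["image"][180:320,220:400,::-1];b=u["image"][210:350,210:390,::-1];cv2.imwrite("pics/s5c.png",cv2.resize(np.vstack([a,b]),(385*1,600),interpolation=cv2.INTER_CUBIC))
E
```

```text
time: 9.2
tool_pos: [538.6, 394.8, 112.6]
ee_rot: [0.0, 0.132, 0.991, 0.001]
force: [0.8, 0.4, -1.9]
grip_width: 21.4
grip_force: 59.3
time: 9.53
tool_pos: [544.1, 413.0, 111.9]
ee_rot: [-0.0, 0.132, 0.991, -0.001]
force: [0.4, 0.1, -1.6]
grip_width: 21.3
grip_force: 59.5
shift [-3.   3.2 38.9] turn -0.0 cur 74.8 q [ 0.7  0.5  0.   1.  -0.   0.9] t 9.5333 tcp [544.1 413.  111.9] F [ 0.4  0.1 -1.6] tilt [-0. -0. -1.] w 21.3 gf 59.5
top 0.52 [306.6, 330.4] 2 plate [-75.3 -99.7]
top 0.52 [306.6, 330.4] 17 plate [-74.4 -99.6]
top 0.49 [302.1, 337.2] 2 plate [-87.8 -95.7]
top 0.49 [302.1, 337.2] 17 plate [-86.7 -95.6]
```

View pics/s5c.png

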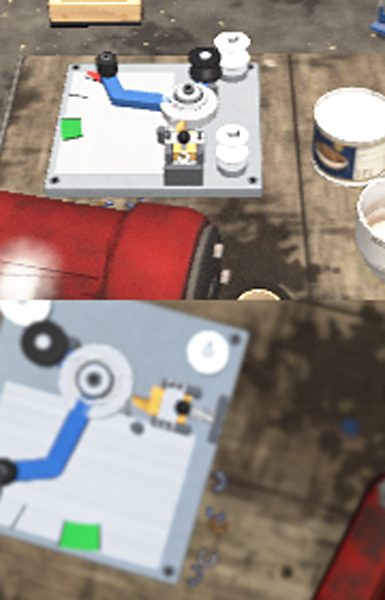

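The plate is clear. The chips lie on the bench beside its −y edge, at about (218,480), (215,520), (205,558) and (195,578) in the lower view. The tensioner is at rest. Next I lower the block beside the post, with its sole just above the blue arm.

```bash
python3 -m crank '0 2 10 0 1;0 3 25 0 1;0 3 36 0 1;0 3 38.5 0 1;0 3 38.5 0 1' && python3 -m crank '0 0 0 0 1;0 0 0 0 1' && python3 - <<'E'
from h import *
rel([*pl(-62,24),73],74.8)
E
```

```text
time: 10.15
tool_pos: [544.3, 415.4, 72.0]
ee_rot: [-0.001, 0.133, 0.991, -0.001]
force: [0.2, 0.5, -1.2]
grip_width: 21.4
grip_force: 59.5
time: 10.32
tool_pos: [545.7, 416.8, 74.5]
ee_rot: [0.0, 0.133, 0.991, 0.0]
force: [0.4, -0.1, -1.2]
grip_width: 21.3
grip_force: 59.5
shift [ -0.5 -76.9   1.4] turn -0.0 cur 74.8 q [ 0.65  0.57 -0.03  0.97  0.    0.92] t 10.3167 tcp [545.7 416.8  74.5] F [ 0.4 -0.1 -1.2] tilt [ 0.001  0.001 -1.   ] w 21.3 gf 59.5
```

```bash
python3 -m crank '0 -7 0 0 1;0 -14 0 0 1;0 -20 0 0 1;0 -26 0 0 1;0 -32 0 0 1' && python3 -m crank '0 -6 0 0 1;0 -12 0 0 1;0 -18 0 0 1;0 -24 0 0 1;0 -30 0 0 1' && python3 - <<'E'
from h import *
rel([*pl(-62,24),74.5],74.8)
E
```

```text
time: 10.73
tool_pos: [536.5, 389.7, 75.3]
ee_rot: [-0.001, 0.132, 0.991, 0.005]
force: [-2.7, 14.7, -1.2]
grip_width: 21.1
grip_force: 59.7
time: 11.15
tool_pos: [528.8, 361.0, 75.6]
ee_rot: [-0.001, 0.132, 0.991, 0.005]
force: [-2.6, 13.4, -1.7]
grip_width: 21.7
grip_force: 60.0
shift [ -2.1 -18.7   0.9] turn 0.1 cur 74.9 q [ 0.59  0.48 -0.17  0.91  0.01  0.86] t 11.15 tcp [528.8 361.   75.6] F [-2.6 13.4 -1.7] tilt [ 0.    0.01 -1.  ] w 21.7 gf 60.0
```

```bash
python3 -m crank '0 -5 0 0 1;0 -10 0 0 1;0 -15 0 0 1;0 -18 0 0 1;0 -18 0 0 1' && python3 -m crank '0 0 0 0 1;0 0 0 0 1;0 0 0 0 1' && python3 - <<'E'
from h import *
rel([*pl(-62,24),74.5],74.8)
t=robot.snapshot("side");u=robot.snapshot("top")
PP=(("side",t),("top",u))
for n,p in PP:
    for r in robot.trace(p,"tensioner_post")[:2]+robot.trace(p,"pawl")[:1]: m=np.argwhere(r["region"]);print(n,r["score"],r["xy"],m.min(0)[::-1],m.max(0)[::-1])
a=t["image"][180:280,220:350,::-1];b=u["image"][210:360,170:365,::-1];b=cv2.resize(b,(520,400),interpolation=cv2.INTER_CUBIC);a=cv2.resize(a,(520,400),interpolation=cv2.INTER_CUBIC)
cv2.imwrite("pics/s6c.png",cv2.resize(np.hstack([a,b]),(800,308),interpolation=cv2.INTER_AREA));cv2.imwrite("pics/s6a.png",cv2.resize(a,None,fx=1.5,fy=1.5))
E
```

```text
time: 11.57
tool_pos: [524.4, 342.8, 75.5]
ee_rot: [-0.0, 0.132, 0.991, 0.005]
force: [-1.9, 12.3, -2.0]
grip_width: 21.5
grip_force: 59.9
time: 11.82
tool_pos: [524.5, 343.4, 75.6]
ee_rot: [-0.0, 0.132, 0.991, 0.005]
force: [-1.2, 10.5, -0.6]
grip_width: 21.1
grip_force: 59.9
shift [-1.6 -0.5  1. ] turn 0.1 cur 74.9 q [ 0.58  0.46 -0.21  0.9   0.01  0.84] t 11.8167 tcp [524.5 343.4  75.6] F [-1.2 10.5 -0.6] tilt [ 0.001  0.009 -1.   ] w 21.1 gf 59.9
side 0.65 [298.9, 231.3] [255 202] [320 244]
side 0.45 [302.3, 248.5] [301 237] [310 254]
top 0.58 [253.6, 254.3] [214 230] [275 321]
top 0.71 [283.6, 257.9] [274 251] [299 266]
```

View pics/s6c.png

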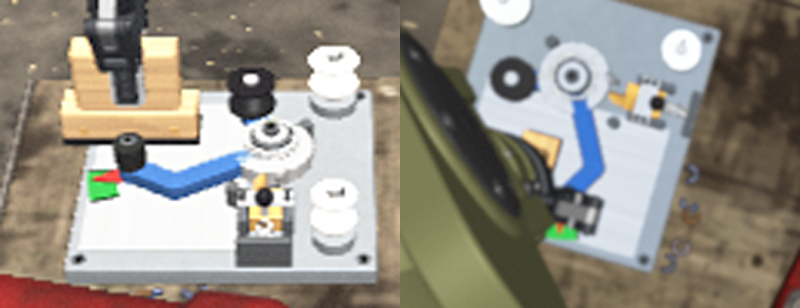

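The block pushes on the post's +y side at about (128,140) and the red pointer is over the green mark at about (103,178). I'll work out the angle and compare it with the pawl position.

```bash
python3 - <<'E'
from h import *
t=robot.snapshot("side")
im=t["image"].astype(int);b=im.max(2)
sub=np.zeros(b.shape,bool);sub[218:240,252:275]=1
d=sub&(b<75);n,l,st,ce=cv2.connectedComponentsWithStats(d.astype(np.uint8));print(st[1:].tolist(),ce[1:].round(1).tolist())
red=(im[...,0]>140)&(im[...,1]<90)&(im[...,2]<90);red[:200]=0;red[260:]=0;red[:,:230]=0;red[:,300:]=0
yx=np.argwhere(red);print("red",len(yx),yx.min(0)[::-1],yx.max(0)[::-1],yx.mean(0)[::-1])
g=(im[...,1]>130)&(im[...,0]<90)&(im[...,2]<110);g[260:]=0;yx=np.argwhere(g);print("green",len(yx),yx.min(0)[::-1],yx.max(0)[::-1])
for q in(.5,.55,.6,.65,.7,.75,.8):
    f=lambda r,z:proj(t,[*pl(30-r*np.cos(q-.5),15-r*np.sin(q-.5)),z]).round(1)
    print(q,"post top",f(95,51),"mid",f(95,42),"ptr tip",f(116,27),f(122,27),"green@15",f(116,15))
E
```

```text
[[252, 224, 23, 12, 107], [261, 225, 1, 1, 1]] [[262.5, 229.0], [261.0, 225.0]]
red 16 [251 236] [258 238] [255.125  237.3125]
green 50 [249 235] [257 244]
0.5 post top [261.3 220.9] mid [261.7 224.3] ptr tip [252.3 229.9] [249.5 229.9] green@15 [253.  234.2]
0.55 post top [261.1 222.4] mid [261.5 225.8] ptr tip [252.1 231.7] [249.2 231.8] green@15 [252.7 236. ]
0.6 post top [261.  223.9] mid [261.5 227.3] ptr tip [252.  233.5] [249.  233.7] green@15 [252.6 237.9]
0.65 post top [261.1 225.4] mid [261.5 228.8] ptr tip [252.  235.3] [249.1 235.6] green@15 [252.6 239.7]
0.7 post top [261.2 226.9] mid [261.7 230.2] ptr tip [252.1 237.2] [249.2 237.6] green@15 [252.8 241.5]
0.75 post top [261.5 228.3] mid [262.  231.7] ptr tip [252.4 239. ] [249.5 239.5] green@15 [253.1 243.4]
0.8 post top [261.9 229.8] mid [262.4 233.2] ptr tip [252.9 240.8] [250.  241.4] green@15 [253.5 245.2]
```

View pics/s6a.png

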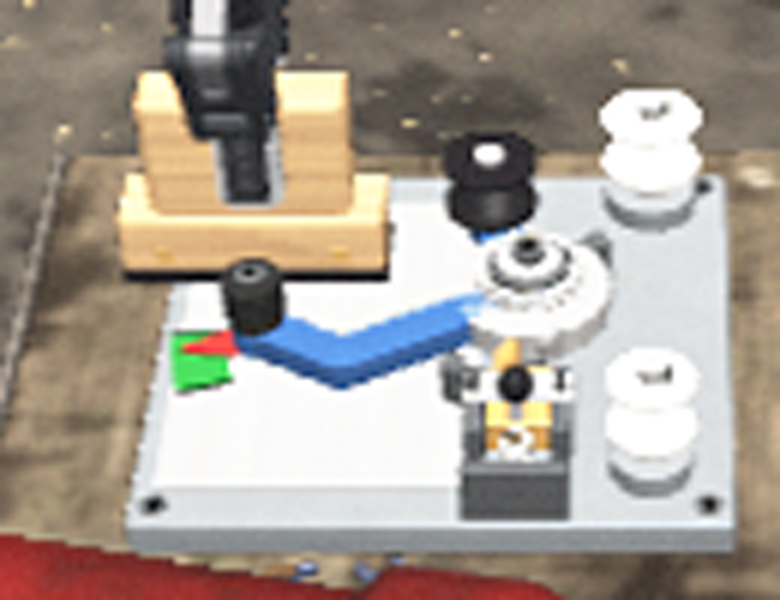

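The post top is at about (252,273), which gives q ≈ 0.66. The wrist force of 10.5 N matches the spring at that angle (10.6 N). The pointer is over the green mark and the pawl is in, so I'll hand it in.

```bash
python3 -c "
from h import *
rel([*pl(-62,24),74.5],74.8);print(robot.finish_job())"
```

```text
shift [-1.7 -0.6  1. ] turn 0.1 cur 74.9 q [ 0.58  0.46 -0.21  0.9   0.01  0.84] t 12.1667 tcp [524.5 343.4  75.5] F [-1.3 11.3 -0.4] tilt [ 0.001  0.009 -1.   ] w 21.5 gf 59.9
the job is handed in; nothing more can be done
None
```

I handed the job in at 12.2 s: the drive plate is clear of chips, and the block holds the tensioner at about 0.66 rad with the pointer over the green mark; I inferred the pawl's click from that angle (past the 0.5 tooth), as I did not see it directly.

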